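# Put a bearing away under a flush sliding shutter

## Task

A stapler has been left lying on the sliding shutter of the flat parts case: lift it off and lay it back the same way up on free worktop, then slide the shutter fully open (it is flush and has no handle, so press a fingertip down on it and drag). Set the larger of the two loose bearings flat in the compartment that the shutter had covered, lowering it all the way in rather than dropping it, and slide the shutter fully shut over it. Leave the other things standing about where they are.

Things in the scene. Friction and masses are not known exactly. Their poses are not given: they have to be found in the camera images.
- case: flat grey parts case fixed on the worktop at any yaw: 284 (its x) x 130 (its y) x 55 high. Origin: centre of its underside. A partition 8 thick at its x = 0 parts two compartments; end walls and side rails are 8 thick, tops at 55. The shutter at first covers the compartment on its -x side; the +x one is open with a black shaft seal (62 across, 8 high) lying in it
- compartment (a point): centre of the floor (6 above the worktop) of the compartment that the shutter covers at the start, 130 (case's x) x 104 (case's y) inside, 43 deep under the shutter; axes as the case's
- shutter (a joint): shutter position in m along the case's +x: 0 = shut over the -x compartment (0 to 0.012 at the start), 0.128 = fully open, over the +x compartment. It drags with about 1.2 N, is not sprung, stays where it is left and does not give downwards: press with 10 to 20 N and drag; if the finger slips, press again
- shutter_top (a point): centre of the shutter's top face, 55 above the worktop, flush with the rails; moves with the shutter; axes as the case's. The shutter is a plain aluminium plate, 138 (case's x) x 113 x 6, with a few fine dark lines across its middle; no edge can be caught at either end of its travel
- stapler: black stapler, 145 long (its y), 49 high, on the shutter at first. Origin: centre of its underside. Base plate 38 wide (its x), 9 high; arm 22 wide from 23 to 48 above its underside: grasp that at mid length. Free worktop: x 0.36 to 0.60, y -0.38 to 0.38 but for the things listed and a 174 high cabinet with open drawers at x > 0.58, y < -0.23
- big_bearing: the larger loose ball bearing, steel, 62 across, 16 high, flat on the worktop left or right of the case. Origin: centre of its underside. The hand stamp and the carton stand close to it and leave finger room only in some directions
- small_bearing: the smaller ball bearing, 42 across, 12 high, on the other side of the case; stays. Origin: centre of its underside
- stamp: wooden hand stamp, foot 25 (its x) x 46 (its y), 62 high, its centre about 53 from the big bearing's; stays. Origin: centre of its underside
- carton: flat carton, 50 x 50 x 18 high, its centre about 64 from the big bearing's; stays. Origin: centre of its underside
- marker: white marker pen standing upright in a round weighted foot 40 across, 110 high, its centre about 62 from the small bearing's; stays. Origin: centre of its underside
- calculator: pocket calculator, 125 (its x) x 73 (its y) x 15 high, in front of the case on the right; stays. Origin: centre of its underside
- grease_tube: yellow grease tube lying flat, 42 (its x) x 155 (its y) x 34 high, at the back left; stays. Origin: centre of its underside
Things that resemble listed ones, but are neither listed nor needed, are in the scene too. Leave any orange, red or yellow look-alike of the big_bearing alone.

How it is judged:
By the outcome, as a careful person would: the job done as asked, in the order asked, and still so for the second after the job is handed in, with the robot touching nothing.
It also fails if it takes over 72 s, if anything falls off the work surface, if the arm or the gripper's body presses on something with over 40 N, if the wrist force passes 120 N, or if a joint passes its speed limit or range.

## Robot

A 6-joint arm with a two-finger parallel gripper is mounted at the origin on a cart in front of the work surface, level with it; the furniture and walls round the work are solid. World frame = base frame: x ahead of the robot, y to its left, z up, the work surface at z = 0. Lengths are in m, angles in rad, forces in N, time in s.
With the tool pointing down it reaches from about 0.375 to 0.925 m from the base axis. Payload 5.7 kg.
Tool frame: the origin (TCP) lies midway between the tips of the shut fingers; the grasp point (between the pads) lies 19 mm behind it; z points along the fingers, y is the line along which they close (so a half turn about z gives the same grasp; the last joint's range is limited). The gripper opens to 88 mm and grips with 3 to 60 N. Pads are 20 mm wide; open, the fingers measure 115 mm over their backs; the gripper's body (75 mm by 178 mm) begins 61 mm behind the grasp point.
Start: joints at [1.076, 0.359, 1.51, -0, 1.272, -0.115], TCP at [0.222, 0.557, 0.223] pointing down, gripper open.
Joint ranges: [-2.97, 2.97], [-1.01, 2.36], [0.21, 2.38], [-0.96, 4.11], [0.2, 2.71], [-2.98, 2.98]. Speed limits (rad/s): [2.39, 2.39, 3.14, 3.14, 3.14, 3.14].

## Interface

Orientations are given as a unit quaternion [x, y, z, w].
In Python, from bench import move_ptp, servo_line, goto_joints, move_gripper, sleep, inverse_kinematics, capture, PlanningError, close_job, spot_in, silhouettes, current_clock, current_joint_pos, current_qvel, current_joint_torque, current_position, current_orientation, current_force, current_torque, current_finger_gap, current_grip_force gives the robot as it stands. Calls block until the motion is done:
- move_ptp(position, orientation): joint-space move of the TCP to a pose.
- servo_line(position, orientation=None, rate=0.15, contact_N=None): straight line of the TCP; orientation=None keeps the orientation; rate is the mean speed in m/s. With contact_N (N) it stops when the force on the tool has changed by that much, and returns True; else False.
- goto_joints(angles): joint-space move.
- move_gripper(opening): finger opening in m; the grip force is fixed at half the most; returns when the fingers have stopped.
- sleep(seconds).
- inverse_kinematics(position, orientation): joint angles nearest the present ones, or None.
- capture(name): name is "scene" or "top" or "wrist"; returns a dict with "image" (480x640x3 uint8, blue, green, red), "range_z" (480x640 float32, m along the optical axis (not along the pixel's ray), 0 where there is no reading), "intrinsics" (3x3 intrinsics, pixels), "k1" (the pictures are not rectified: a ray, as slopes to the right and down, at radius r is drawn at 1 + k1 r^2 times it, then the intrinsics apply), "R" (3x3) and "t" (3): a world point X has camera coordinates R X + t. Camera axes: x right, y down, z forward; pixel columns grow to the right and rows downward; lengths in m; the calibration is good to about 2 mm. A picture is of the moment at which its call begins.
A pose or a line that the arm cannot do raises PlanningError and nothing moves.
- close_job(): hands the job in; it is judged then, once.
Trained networks look in the newest picture that a camera, given by its name, has taken for a name from the list of things; names that differ only in an ending like _2 or _b are one class to them, and where a whole thing is asked for, a point or a joint stands for the part that bears it (a point fixed in the world has none). Each returns a list of dicts, best first, with "conf" (0 to 1); they miss things now and then, are a little off and sometimes report something else, mostly with a low value. They report only what shows in the picture. A call takes as long as a camera call. They do not tell look-alikes from the thing itself.
- spot_in(camera, query): "xy" ([column, row] in pixels, amid what is visible of it).
- silhouettes(camera, query): "region" (480x640 bool, what is visible of it) and "xy" ([column, row] in pixels, amid what is visible of it).
Readings, each from a call of its own:
- current_clock(): time.
- current_joint_pos(): joint angles.
- current_qvel(): joint speeds.
- current_joint_torque(): joint torques, N m.
- current_position(): TCP position.
- current_orientation(): TCP orientation.
- current_force(): force on the tool from outside, world axes, zero at the start.
- current_torque(): the same for the moment, N m.
- current_finger_gap(): finger opening in m.
- current_grip_force(): force on a finger pad.
Only numpy, scipy, OpenCV 4.12 (cv2) and the standard library are available. Lean on these libraries where they do the work, as an engineer would, in place of code of your own. Each camera call takes 0.05 s, during which the arm holds its last target. There are 200 camera calls.

## Working session

There is one attempt and no reset: what is moved stays moved. The work goes in short steps, each a Python script; the robot and the scene stay as the last script left them, time stands still between calls to the robot, and variables do not carry over. Pictures are saved under pics/ and viewed, at most 10 in all, crops included, and the job is handed in when it is done.

```bash
ls; mkdir -p pics
cat > h.py <<'E'
import numpy as np, cv2
from bench import *
from scipy.spatial.transform import Rotation as Ro
def cloud(c):
    v,u=np.mgrid[0:480,0:640]; K=c["intrinsics"]; 
    k=c["k1"]; p=cv2.undistortPoints(np.stack([u,v],-1).reshape(-1,1,2).astype(np.float64),K,np.array([k,0,0,0,0.])).reshape(480,640,2)
    z=c["range_z"]; X=np.stack([p[...,0]*z,p[...,1]*z,z],-1)
    W=(X-c["t"])@c["R"]; W[z==0]=np.nan
    return W
def pix(c,P):
    K=c["intrinsics"]; q=cv2.projectPoints(np.array(P,float).reshape(-1,3),cv2.Rodrigues(c["R"])[0],np.array(c["t"],float),K,np.array([c["k1"],0,0,0,0.]))[0]
    return q.reshape(-1,2)
def down(yaw): # tool z down, tool y along world direction yaw (closing line)
    y=np.array([np.cos(yaw),np.sin(yaw),0]); z=np.array([0,0,-1.]); x=np.cross(y,z)
    return Ro.from_matrix(np.stack([x,y,z],1)).as_quat()
E
cat > a.py <<'E'
from h import *
for n in ["scene","top"]:
    c=capture(n); cv2.imwrite(f"pics/{n}0.png",c["image"]); W=cloud(c); np.save(f"{n}W.npy",W); np.save(n+"I.npy",c["image"])
    print(n,"cam at",(-c["R"].T@c["t"]).round(3),c["k1"])
    for q in ["case","shutter_top","stapler","big_bearing","small_bearing","stamp","carton","marker","calculator","grease_tube"]:
        for s in silhouettes(n,q):
            if s["conf"]<.2: continue
            P=W[s["region"]]; P=P[~np.isnan(P[:,0])]
            if len(P)<5: continue
            (cx,cy),(w,h),a=cv2.minAreaRect(P[:,:2].astype(np.float32))
            print(q,round(s["conf"],2),np.round(s["xy"]),"rect",np.round([cx,cy,w,h,a],3),"z",np.percentile(P[:,2],[5,50,95]).round(3),len(P))
print(current_clock(),current_orientation())
E
python3 a.py
```

```text
pics
scene cam at [-0.219 -0.701  0.636] 0.0040908915424931165
case 0.87 [358. 277.] rect [5.4500e-01 8.0000e-03 2.3600e-01 3.1200e-01 3.8379e+01] z [0.004 0.036 0.055] 5337
shutter_top 0.79 [344. 262.] rect [ 0.487 -0.027  0.144  0.082  0.865] z [0.052 0.054 0.056] 739
big_bearing 0.81 [252. 232.] rect [ 0.475  0.306  0.066  0.06  48.451] z [0.002 0.013 0.016] 262
big_bearing 0.65 [185. 214.] rect [4.0100e-01 5.2300e-01 6.7000e-02 3.6000e-02 6.5523e+01] z [0.003 0.012 0.016] 145
big_bearing 0.55 [269. 217.] rect [ 0.582  0.369  0.067  0.058 55.925] z [0.001 0.012 0.016] 244
small_bearing 0.6 [343. 264.] rect [4.7900e-01 1.3000e-02 1.1700e-01 1.3400e-01 3.8977e+01] z [0.052 0.054 0.056] 745
small_bearing 0.58 [425. 351.] rect [ 0.447 -0.299  0.06   0.043 33.572] z [-0.001  0.009  0.012] 372
stamp 0.51 [241. 222.] rect [4.9600e-01 3.7400e-01 1.0800e-01 4.7000e-02 5.5098e+01] z [0.001 0.016 0.06 ] 206
carton 0.54 [234. 244.] rect [ 0.413  0.287  0.055  0.058 45.891] z [0.002 0.016 0.019] 296
carton 0.45 [424. 352.] rect [ 0.439 -0.304  0.043  0.04   8.39 ] z [0.001 0.01  0.013] 338
mar
[... 1429 characters left out ...]
0.71 [454. 271.] rect [ 4.4000e-01 -3.0200e-01  4.1000e-02  4.2000e-02  4.6301e+01] z [0.002 0.012 0.017] 169
small_bearing 0.35 [243. 280.] rect [ 0.416  0.286  0.051  0.046 45.44 ] z [0.013 0.019 0.023] 313
stamp 0.69 [214. 255.] rect [4.8700e-01 3.6300e-01 3.5000e-02 4.9000e-02 7.4854e+01] z [0.005 0.017 0.065] 189
marker 0.66 [456. 295.] rect [ 0.376 -0.296  0.037  0.034 30.348] z [0.006 0.014 0.111] 191
calculator 0.97 [422. 310.] rect [ 3.3800e-01 -2.1600e-01  7.4000e-02  1.2500e-01  8.5524e+01] z [0.009 0.014 0.019] 1185
grease_tube 0.85 [256. 202.] rect [ 0.645  0.257  0.151  0.039 11.987] z [0.003 0.021 0.033] 654
1.1 [ 1.88729532e-01  9.82029104e-01 -4.09887157e-05 -2.95998587e-05]
```

Run:
```python
import cv2
a=cv2.imread("pics/top0.png"); cv2.imwrite("pics/top_v.png",cv2.resize(a[160:340,120:500],(800,379),interpolation=cv2.INTER_CUBIC))
cv2.imwrite("pics/top_b.png",cv2.resize(a[200:320,140:290],(750,600),interpolation=cv2.INTER_CUBIC))
```

```text
(no output)
```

View pics/top_v.png

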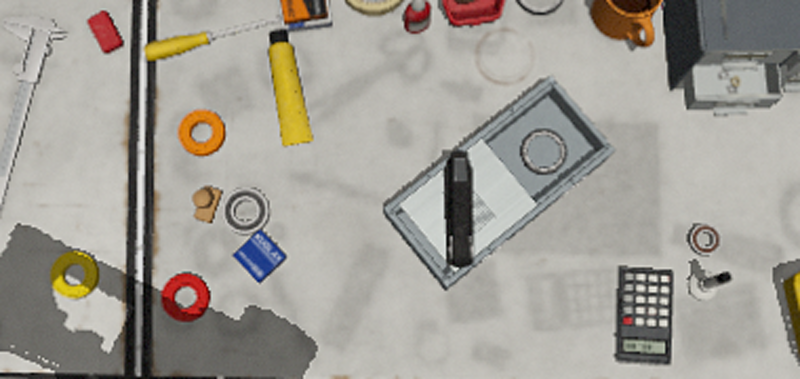

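View pics/top_b.png

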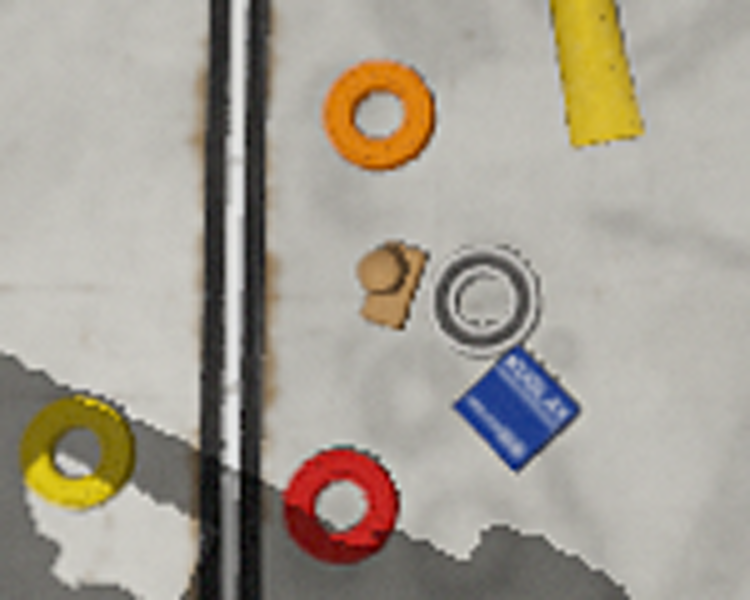

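View pics/scene0.png

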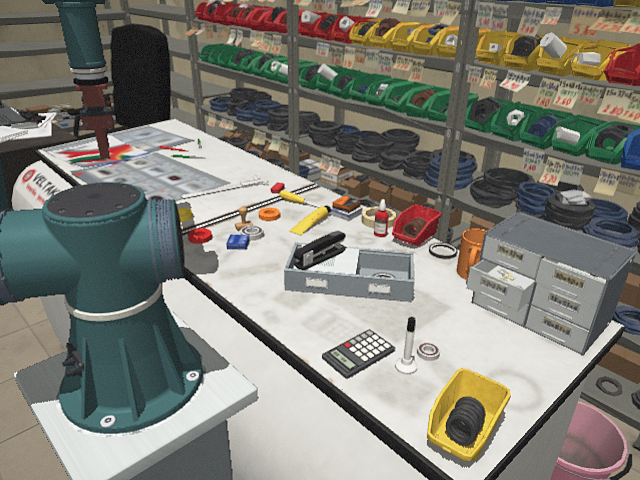

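Candidates for big_bearing in the top picture are the steel ring at (230,255) and the orange (219,223), red (205,297) and yellow (155,287) rings. The steel one fits: the crop shows a grey bearing with races and a bore, the stamp (214,255) and blue carton (243,280) close by. The small bearing is at (454,271), the case at (362,247), and the stapler at (339,258) on the shutter at the case's left end. Next I fit the poses more precisely.

Run:
```python
import numpy as np,cv2
for n in ["top","scene"]:
    W=np.load(n+"W.npy").reshape(-1,3); W=W[~np.isnan(W[:,0])]
    m=(abs(W[:,0]-.515)<.2)&(abs(W[:,1]+.025)<.2)
    R=W[m&(W[:,2]>.046)&(W[:,2]<.064)]
    best=None
    for a in np.radians(np.arange(-58,-46,.25)):
        e=np.array([np.cos(a),np.sin(a)]);f=np.array([-e[1],e[0]])
        u=R[:,:2]@e;v=R[:,:2]@f
        q=[*np.percentile(u,[.3,99.7]),*np.percentile(v,[.3,99.7])]
        A=(q[1]-q[0])*(q[3]-q[2])
        if best is None or A<best[0]: best=(A,a,q[1]-q[0],q[3]-q[2],*(e*(q[0]+q[1])/2+f*(q[2]+q[3])/2))
    print(n,"case",np.round(best,4),np.degrees(best[1]))
    e=np.array([np.cos(best[1]),np.sin(best[1])]);c=np.array(best[4:6]);f=np.array([-e[1],e[0]])
    # shutter edge along centreline
    d=W[m][:,:2]-c;u=d@e;v=d@f;z=W[m][:,2];k=(abs(v)<.04)&(abs(u)<.13)
    print("shutter +x edge u", np.percentile(u[k&(z>.047)&(z<.064)],[50,98,100]).round(3), 'floor', np.percentile(u[k&(z<.02)],[0,2,5]).round(3))
    S=W[m&(W[:,2]>.085)&(W[:,2]<.115)]
    print("arm",cv2.minAreaRect(S[:,:2].astype(np.float32)),np.percentile(S[:,2],[5,50,95]),len(S))
```

```text
top case [ 0.0406 -0.8901  0.3128  0.1297  0.5206 -0.0377] -51.0
shutter +x edge u [-0.042  0.125  0.128] floor [0.011 0.013 0.017]
arm ((0.5791013240814209, -0.0619485080242157), (0.10550455749034882, 0.4089166224002838), 51.361061096191406) [0.08904313 0.10027968 0.10633354] 529
scene case [ 0.0538 -0.8814  0.4046  0.1329  0.5498 -0.0747] -50.5
shutter +x edge u [-0.083  0.078  0.08 ] floor [-0.049 -0.042 -0.03 ]
arm ((0.5779678821563721, -0.06585656106472015), (0.10040823370218277, 0.4106902778148651), 51.381595611572266) [0.08611752 0.0958417  0.10211402] 593
```

Run:
```python
import numpy as np,cv2
for n in ["top","scene"]:
    W=np.load(n+"W.npy").reshape(-1,3); W=W[~np.isnan(W[:,0])]
    d=W[:,:2]-[.514,-.025]; a=np.radians(-51.7); e=np.array([np.cos(a),np.sin(a)]);f=np.array([-e[1],e[0]])
    W=W[(abs(d@e)<.165)&(abs(d@f)<.085)]
    R=W[(W[:,2]>.047)&(W[:,2]<.063)]
    (cx,cy),s,ang=cv2.minAreaRect(R[:,:2].astype(np.float32)); print(n,"case",cx,cy,s,ang)
    S=W[W[:,2]>.085]; S=S[(abs(S[:,0]-.467)<.1)&(abs(S[:,1]-.03)<.04)]
    print(" arm",cv2.minAreaRect(S[:,:2].astype(np.float32)),np.percentile(S[:,2],[5,50,95]),len(S))
    d=W[:,:2]-[cx,cy];u=d@e;v=d@f;z=W[:,2];k=(abs(v)<.045)&(abs(u)<.125)
    print(" floor u", np.percentile(u[k&(z<.02)],[1,5]).round(3),"shutter u max",[ (round(x,3)) for x in [u[k&(z>.05)&(z<.063)].max()]])
```

```text
top case 0.5116118788719177 -0.026438862085342407 (0.13091085851192474, 0.2849644422531128) 38.908843994140625
 arm ((0.46670952439308167, 0.027068497613072395), (0.02884182147681713, 0.1409744769334793), 89.38473510742188) [0.09137258 0.10080851 0.10647335] 480
 floor u [-0.124 -0.12 ] shutter u max [np.float64(0.016)]
scene case 0.5110682845115662 -0.02749451994895935 (0.13689230382442474, 0.2834845185279846) 38.91263961791992
 arm ((0.46578943729400635, 0.02576618641614914), (0.14345884323120117, 0.025873610749840736), 2.494485378265381) [0.08617499 0.09656966 0.10214288] 548
 floor u [0.012 0.017] shutter u max [np.float64(0.016)]
```

```bash
cat >> h.py <<'E'
A=np.radians(-51.1); EX=np.array([np.cos(A),np.sin(A)]); EY=np.array([-EX[1],EX[0]]); C=np.array([.5115,-.027])
def case(u,v,z): return [*(C+u*EX+v*EY),z]
def st(l=""): print(l,"t",round(current_clock(),2),"p",np.round(current_position(),4),"F",np.round(current_force(),1),"gap",round(current_finger_gap(),4),"grip",round(current_grip_force(),1))
E
python3 - <<'E'
from h import *
for nm,p,y in [("st",[.466,.0265,.072],90.5),("put",[.42,-.125,.018],38.9),("bear",[.475,.307,.002],139),("bear",[.475,.307,.002],-41),("place",case(-.069,0,.01),128.9),("place",case(-.069,0,.01),-51.1)]:
    for dz in (0,.12):
        q=inverse_kinematics([p[0],p[1],p[2]+dz],down(np.radians(y))); print(nm,y,dz,None if q is None else np.round(q,2))
o=down(np.radians(90.5))
move_ptp([.466,.0265,.2],o); servo_line([.466,.0265,.14],o,rate=.2)
print(servo_line([.466,.0265,.073],o,rate=.08,contact_N=6)); st("at")
move_gripper(.0); st("gripped")
servo_line([.466,.0265,.17],o,rate=.15); st("lifted")
c=capture("scene"); cv2.imwrite("pics/lift.png",c["image"][150:400,200:500])
E
```

```text
st 90.5 0 [-0.09  0.38  1.96 -0.    0.81 -1.67]
st 90.5 0.12 [-0.09  0.2   1.83 -0.    1.11 -1.67]
put 38.9 0 [-0.45  0.45  2.06 -0.    0.63 -1.13]
put 38.9 0.12 [-0.45  0.24  1.95 -0.    0.96 -1.13]
bear 139 0 [ 0.45  0.59  1.78 -0.    0.77 -1.97]
bear 139 0.12 [ 0.45  0.42  1.7  -0.    1.02 -1.97]
bear -41 0 [ 0.45  0.59  1.78 -0.    0.77  1.17]
bear -41 0.12 [ 0.45  0.42  1.7  -0.    1.02  1.17]
place 128.9 0 [-0.09  0.5   2.   -0.    0.65 -2.34]
place 128.9 0.12 [-0.09  0.29  1.9  -0.    0.96 -2.34]
place -51.1 0 [-0.09  0.5   2.   -0.    0.65  0.8 ]
place -51.1 0.12 [-0.09  0.29  1.9  -0.    0.96  0.8 ]
False
at t 4.63 p [0.4664 0.0265 0.0734] F [0.8 0.4 0. ] gap 0.0877 grip 0.0
gripped t 5.67 p [0.4661 0.0266 0.073 ] F [0.4 1.5 0.2] gap 0.0213 grip 30.0
lifted t 6.47 p [0.4652 0.0265 0.1693] F [-0.   0.1 -2.9] gap 0.0212 grip 30.0
```

View pics/lift.png

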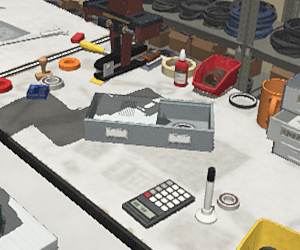

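The stapler is held level at about (120,75) in the crop, clear of the case. Next I put it down and press the shutter.

Run:
```python
from h import *
o=down(np.radians(38.9)); P=[.42,-.125]
move_ptp([*P,.17],o); servo_line([*P,.035],o,rate=.15)
print(servo_line([*P,.015],o,rate=.03,contact_N=4)); st("down")
move_gripper(.05); st("rel")
servo_line([*P,.15],o,rate=.2)
move_gripper(0)
o=down(A)
p=case(-.065+.012,0,.12); 
# stay at shutter centre
move_ptp(p,o); servo_line(case(-.053,0,.068),o,rate=.15)
f0=current_force(); print(servo_line(case(-.053,0,.045),o,rate=.015,contact_N=12)); st("press"); print(f0)
sleep(.2); st()
```

```text
True
down t 8.81 p [ 0.4203 -0.1249  0.0177] F [2.3 1.5 1.3] gap 0.0214 grip 30.0
rel t 9.45 p [ 0.4195 -0.1247  0.0177] F [-0.4  0.5 -0.7] gap 0.0499 grip 0.0
True
press t 14.21 p [0.4784 0.014  0.0553] F [-0.9 -1.8  7.7] gap 0.0004 grip 3.7
[ 0.41776306  0.02917087 -0.27423989]
 t 14.41 p [0.4783 0.014  0.0553] F [-0.8 -0.6  7.5] gap 0.0004 grip 3.8
```

```bash
cat >> h.py <<'E'
def press(u,o,z,F=14):
    """from light contact at case x=u, step the commanded height until F is reached"""
    while current_force()[2]<F and z>.050:
        z-=.0004; servo_line(case(u,0,z),o,rate=.02); 
    return z
def drag(u0,u1,o,z,n=6,rate=.06):
    for u in np.linspace(u0,u1,n+1)[1:]:
        servo_line(case(u,0,z),o,rate=rate); f=current_force(); print("u %.3f z %.4f F"%(u,z),np.round(f,1), "along",round(float(f[:2]@EX),1))
        if f[2]<10: z-=.0004
        if f[2]>19: z+=.0004
    return z
E
python3 - <<'E'
from h import *
o=down(A)
z=press(-.053,o,current_position()[2]); print(z); st()
z=drag(-.053,.067,o,z,8); st()
sleep(.1)
c=capture("top"); cv2.imwrite("pics/drag1.png",cv2.resize(c["image"][170:330,250:480],(690,480)))
E
```

```text
0.05409442171491328
 t 15.16 p [0.4786 0.0138 0.0552] F [-4.4 -1.6 17.1] gap 0.0 grip 8.5
u -0.038 z 0.0541 F [-2.7 -3.5 14.8] along 1.0
u -0.023 z 0.0541 F [-2.2 -3.6 15. ] along 1.4
u -0.008 z 0.0541 F [-2.7 -3.7 14.3] along 1.2
u 0.007 z 0.0541 F [-2.4 -3.1 13.6] along 0.9
u 0.022 z 0.0541 F [-1.9 -2.9 13. ] along 1.1
u 0.037 z 0.0541 F [-2.9 -2.7 12. ] along 0.3
u 0.052 z 0.0541 F [-1.9 -2.5 12.1] along 0.8
u 0.067 z 0.0541 F [-4.7  4.4 16.9] along -6.4
 t 18.36 p [ 0.5532 -0.0783  0.0552] F [-4.7  4.4 16.9] gap 0.0004 grip 8.2
```

View pics/drag1.png

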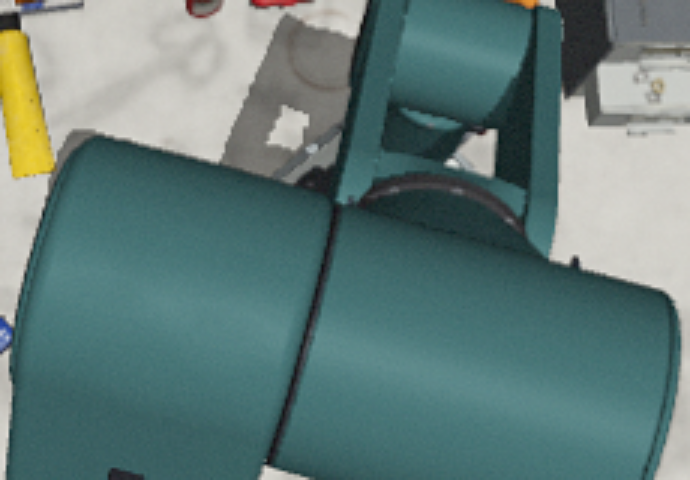

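The arm hides the case in this view, but the force along the drag reversed to -6.4 N at the end, so the shutter is at its stop. I'll lift off, check it with the top camera, and refine the bearing with the wrist camera.

Run:
```python
from h import *
servo_line(case(.066,0,.13),down(A),rate=.2)
o=down(np.radians(-41)); B=[.475,.307]
move_ptp([*B,.19],o); move_gripper(.088)
for n in ["wrist","top"]:
    c=capture(n); W=cloud(c)
    if n=="wrist": wc=c
    else: 
        m=c["image"]; 
        d=W[...,:2]-C;u=d@EX;v=d@EY;z=W[...,2]; k=(abs(v)<.045)&(abs(u)<.13)
        f=k&(z<.03); print("floor u",np.percentile(u[f],[1,50,99]).round(3)," plate u",np.percentile(u[k&(z>.047)&(z<.063)],[1,50,99]).round(3))
    for q in ["big_bearing","stamp","carton","stapler"]:
        for s in silhouettes(n,q):
            if s["conf"]<.3: continue
            P=W[s["region"]]; P=P[~np.isnan(P[:,0])&(P[:,2]>.008)]
            if len(P)<20: continue
            (cx,cy),wh,a=cv2.minAreaRect(P[:,:2].astype(np.float32)); print(n,q,round(s["conf"],2),np.round([cx,cy,*wh,a],4),np.percentile(P[:,2],[5,50,95]).round(3))
a=wc["image"].copy()
for p in pix(wc,[[B[0]+r*np.cos(t),B[1]+r*np.sin(t),.016] for r in (.031,) for t in np.arange(0,6.28,.3)]+[[B[0]+s*r*np.cos(t),B[1]+s*r*np.sin(t),.016] for s in (1,-1) for r,t in [(.044,np.radians(-41)),(.0575,np.radians(-41))]]): cv2.circle(a,tuple(int(i) for i in p),2,(0,0,255),-1)
cv2.imwrite("pics/wr.png",a); st()
cv2.imwrite("pics/both.png",np.hstack([cv2.resize(a,(400,300)),cv2.resize(m[170:330,250:463],(400,300))]))
```

```text
wrist big_bearing 0.92 [ 0.3929  0.5311  0.0611  0.0626 32.8749] [0.011 0.015 0.017]
wrist big_bearing 0.76 [0.5846 0.3707 0.0615 0.0612 3.9955] [0.013 0.015 0.017]
wrist big_bearing 0.6 [ 0.4785  0.3084  0.0611  0.0618 14.3429] [0.013 0.015 0.017]
wrist big_bearing 0.57 [3.64300e-01 3.84300e-01 6.09000e-02 6.15000e-02 6.98061e+01] [0.012 0.015 0.017]
wrist stamp 0.61 [4.87100e-01 3.58800e-01 2.44000e-02 4.59000e-02 7.23185e+01] [0.013 0.056 0.062]
wrist carton 0.89 [ 0.4188  0.2886  0.0525  0.0502 44.1968] [0.016 0.018 0.019]
floor u [-0.128 -0.065 -0.004]  plate u [-0.005  0.061  0.128]
top big_bearing 0.65 [ 0.4674  0.3189  0.0578  0.028  26.4444] [0.011 0.017 0.021]
top big_bearing 0.6 [ 0.3898  0.5309  0.063   0.0601 55.2047] [0.011 0.016 0.021]
top big_bearing 0.54 [ 3.78100e-01 -2.98900e-01  3.36000e-02  3.59000e-02  6.19728e+01] [0.009 0.022 0.111]
top stamp 0.55 [4.72100e-01 3.53100e-01 8.40000e-03 2.04000e-02 6.14365e+01] [0.011 0.016 0.019]
top stapler 0.69 [ 4.20500e-01 -1.26200e-01  3.68000e-02  1.43400e-01  3.86793e+01] [0.01  0.045 0.051]
 t 22.39 p [0.475 0.307 0.19 ] F [0.2 0.  0.5] gap 0.0876 grip 0.0
```

View pics/both.png

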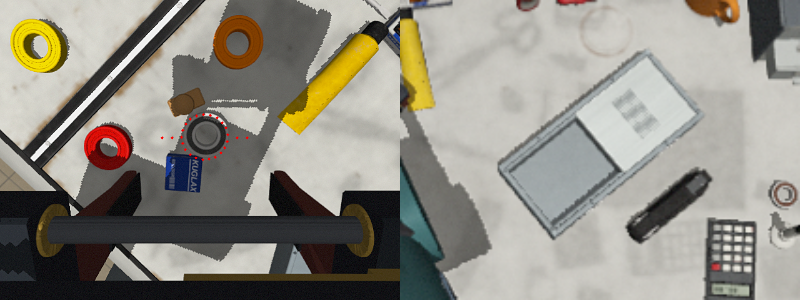

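The right half shows the shutter fully open (plate edge at case x = -5 mm, compartment uncovered) and the stapler upright in front of the case. In the left half the steel bearing is at (206,134), and the planned finger spots (red dots) are clear of the stamp and carton. Next I pick it up.

Run:
```python
from h import *
B=[.477,.3078]; o=down(np.radians(-41))
servo_line([*B,.05],o,rate=.2); print(servo_line([*B,.0025],o,rate=.05,contact_N=6)); st()
if current_position()[2]<.006:
    move_gripper(.05); st("grip")
    p=current_position(); servo_line([p[0],p[1],.15],o,rate=.15); st("up")
    c=capture("wrist"); cv2.imwrite("pics/held.png",cv2.resize(c["image"],(480,360)))
```

```text
False
 t 24.34 p [0.4773 0.3079 0.0027] F [-0.5 -0.6  0.4] gap 0.0881 grip 0.0
grip t 24.88 p [0.4771 0.3078 0.0027] F [ 0.1 -0.6  2.1] gap 0.0613 grip 30.0
up t 26.01 p [0.4763 0.3074 0.1491] F [-0.1  0.1 -2. ] gap 0.0611 grip 30.0
```

View pics/held.png

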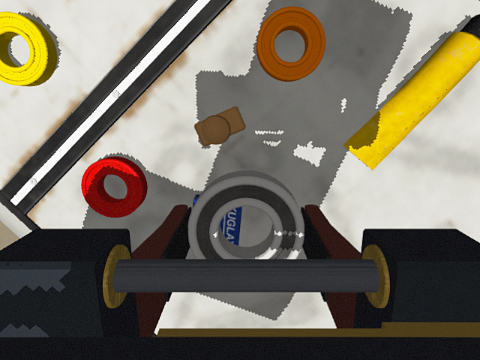

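The bearing is held level between the fingers at (245,225), and the stamp and carton have not moved. Next I lower it into the compartment.

Run:
```python
from h import *
o=down(A); u=-.069
move_ptp(case(u,0,.15),o); servo_line(case(u,0,.03),o,rate=.15); st()
print(servo_line(case(u,0,.005),o,rate=.02,contact_N=4)); st("floor")
if current_position()[2]<.012:
    move_gripper(.076); st("rel")
    servo_line(case(u,0,.12),o,rate=.15); move_gripper(0)
    W=cloud(capture("wrist"))
    d=W[...,:2]-C; uu=d@EX;v=d@EY;k=(abs(uu+.069)<.055)&(abs(v)<.045)&(W[...,2]<.05)&(W[...,2]>.013)
    print("bearing z",np.percentile(W[k][:,2],[2,50,98]).round(4),"u,v",np.median(uu[k]),np.median(v[k]),k.sum())
    move_ptp(case(.063,0,.11),o); servo_line(case(.063,0,.065),o,rate=.15)
    print(servo_line(case(.063,0,.045),o,rate=.015,contact_N=12)); 
    z=press(.063,o,current_position()[2]); st("press")
    z=drag(.063,-.057,o,z,8)
    z=drag(-.057,-.071,o,z,2); st()
    servo_line(case(-.071,0,.13),o,rate=.2); st()
```

```text
t 28.1 p [0.4688 0.027  0.0304] F [ 0.   0.4 -2.3] gap 0.0614 grip 30.0
True
floor t 29.07 p [0.468  0.0267 0.0085] F [ 0.1 -0.6  4.7] gap 0.061 grip 30.0
rel t 29.53 p [0.4672 0.0268 0.0082] F [-0.  -0.7 -0.7] gap 0.0759 grip 0.0
bearing z [0.0161 0.0211 0.0228] u,v -0.06940143158207338 0.005161535148861692 4879
True
press t 34.48 p [ 0.5511 -0.0761  0.0552] F [-4.4  0.  16.8] gap 0.0005 grip 8.6
u 0.048 z 0.0537 F [-3.7 -1.3 16.6] along -1.3
u 0.033 z 0.0537 F [-4.2 -0.5 16.6] along -2.3
u 0.018 z 0.0537 F [-4.3 -0.6 16.9] along -2.2
u 0.003 z 0.0537 F [-3.9 -2.4 18. ] along -0.6
u -0.012 z 0.0537 F [-3.3 -1.6 18.9] along -0.8
u -0.027 z 0.0537 F [-3.6 -1.6 18.2] along -1.0
u -0.042 z 0.0537 F [-3.4 -2.7 19.6] along -0.0
u -0.057 z 0.0541 F [-3.7 -3.2 15.4] along 0.2
u -0.064 z 0.0541 F [-3.6 -1.6 16.9] along -1.0
u -0.071 z 0.0541 F [ 0.8 -3.5 11.6] along 3.3
 t 38.21 p [0.4686 0.0275 0.0552] F [ 0.8 -3.5 11.6] gap 0.0007 grip 6.2
 t 38.74 p [0.4668 0.0283 0.1296] F [-0.9  0.1  0.4] gap 0.0005 grip 0.0
```

Run:
```python
from h import *
goto_joints([1.076,0.359,1.51,0,1.272,-0.115]); st()
c=capture("top"); W=cloud(c); d=W[...,:2]-C;u=d@EX;v=d@EY;z=W[...,2]; k=(abs(v)<.045)&(abs(u)<.13)
p=k&(z>.047)&(z<.063)
print("plate u",np.percentile(u[p],[0,50,98,99.5,100]).round(4),"floor u",np.percentile(u[k&(z<.03)],[0,1,50]).round(4))
cv2.imwrite("pics/end.png",cv2.resize(c["image"][165:335,190:480],(800,469),interpolation=cv2.INTER_CUBIC))
```

```text
t 40.86 p [0.2234 0.557  0.2223] F [ 0.3 -0.5 -0.4] gap 0.0003 grip 0.0
plate u [-0.1298 -0.0639  0.0013  0.0033  0.0051] floor u [-0.1299  0.0145  0.0707]
```

View pics/end.png

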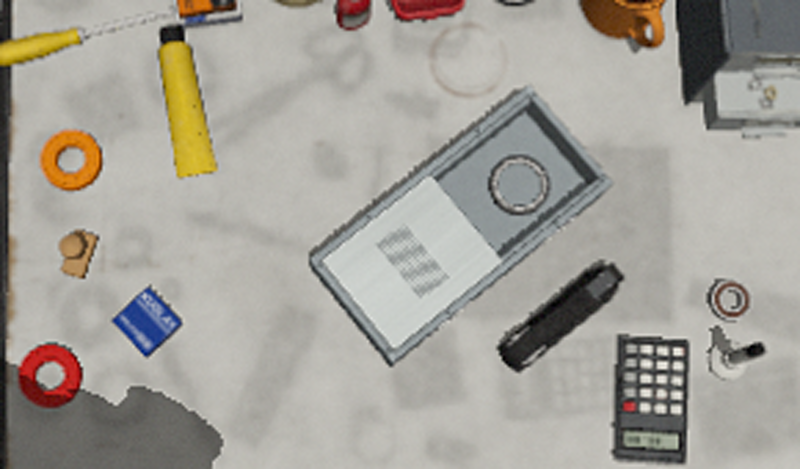

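The picture shows the shutter shut, with its lines at (412,262), and everything else in place. There is time to spare, so I'll give it one confirming push at the stop and then hand in.

Run:
```python
from h import *
o=down(A); u=-.055
move_ptp(case(u,0,.12),o); servo_line(case(u,0,.066),o,rate=.15)
servo_line(case(u,0,.045),o,rate=.015,contact_N=12); z=press(u,o,current_position()[2])
drag(u,u-.012,o,z,3,.03); st()
servo_line(case(u-.012,0,.13),o,rate=.2)
goto_joints([1.076,0.359,1.51,0,1.272,-0.115]); st()
c=capture("top"); W=cloud(c); d=W[...,:2]-C;uu=d@EX;v=d@EY;zz=W[...,2]; p=(abs(v)<.045)&(abs(uu)<.13)&(zz>.047)&(zz<.063)
e=np.percentile(uu[p],[98,99.5,100]).round(4); print(e)
if e[1]<.008: print(close_job())
```

```text
u -0.059 z 0.0541 F [ 0.2 -5.2 12.5] along 4.2
u -0.063 z 0.0541 F [ 1.1 -4.5 10.3] along 4.3
u -0.067 z 0.0541 F [ 3.  -4.6  8.2] along 5.4
 t 46.01 p [0.4728 0.0241 0.0553] F [ 3.  -4.6  8.2] gap 0.0007 grip 4.3
 t 48.67 p [0.2234 0.5569 0.2224] F [-0.2  0.5  0.4] gap 0.0003 grip 0.0
[0.0013 0.0034 0.0051]
the job is handed in; nothing more can be done
None
```

The job is handed in at about 49 s of the 72 s limit: the stapler lies upright on free worktop in front of the case, the big bearing sits flat in the compartment, the shutter is shut against its stop, and the other things look unmoved in the final top view.

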